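Plug the serviced blade back into the card rack

ROBOT

A 6-joint arm with a two-finger parallel gripper is mounted at the origin on the work surface. World frame = base frame: x ahead of the robot, y to its left, z up, the work surface at z = 0. Lengths are in m, angles in degrees, forces in N, time in s.
With the tool pointing down it reaches from about 0.35 to 0.875 m from the base axis. Payload 4.2 kg.
Tool frame: the origin (TCP) lies on the centre line of the jaws, within the pads' length; the fingertips stand 19 mm ahead of it and the grasp point (between the pads) is the TCP; z points along the fingers, y is the line along which they close (so a half turn about z gives the same grasp; the last joint's range is limited). The gripper opens to 87 mm and grips with 3 to 60 N. Pads are 19 mm wide; open, the fingers measure 117 mm over their backs; the gripper's body (75 mm by 190 mm) begins 51 mm behind the grasp point.
Start: joints at [-51.131, 22.042, 0.453, 0, -68.411, -14.817], TCP at [0.255, -0.571, 0.242] pointing down, gripper open.
Joint ranges: [-179.83, 179.83], [-69.29, 118.12], [-61.27, 80.66], [-181.25, 117.63], [-171.15, -9.14], [-177.46, 177.46]. Speed limits (degrees/s): [159.86, 159.86, 180, 180, 180, 180].

INTERFACE

Orientations are given as a 3x3 rotation matrix whose columns are the frame's x, y, z axes.
In Python, from station import sense, capture, finish_job, search_frame, masks_of gives the robot as it stands.
- The arm moves only by the tool drive_tool, never from a script. Its argument "rows" is a list of rows, each a list of 7 numbers: the opening in per cent of the stroke, from 0 (shut) to 100 (fully open), then the shift along the world's x, y, z in mm, then the turn, a rotation vector about the world's x, y, z in rad. In form: [[fingers, dx, dy, dz, wx, wy, wz], ...]. A call has 1 to 5 rows; each row shifts and turns the commanded pose from where the row before left it; what a row does not reach is not made up. A row lasts 1/12 s, in which the tool goes at most 41.7 mm and 7.16 degrees, less where a joint would pass 70% of its speed; a pose out of reach is approached as far as the arm can. A call is refused whole if a number of a shift passes 41.7 or a number of a turn 0.125, either way. A call with a gripper value outside its range is refused whole. The fingers move at their own pace and stop on an object; the grip force is fixed at half the most. Time passes only in rows, so rows that do not move let the fingers close. It gives the time, the measured TCP pose, the force, the opening and the grip force at its end, in the units of the state.
- sense(): the state, without advancing time (a new reading comes with each control period).
- capture(name): name is "side" or "top" or "wrist"; returns a dict with "frame" (400x640x3 uint8, red, green, blue), "z_map" (400x640 float32, m along the optical axis (not along the pixel's ray), 0 where there is no reading), "fx", "fy", "cx", "cy" (pixels), "R" (3x3) and "t" (3): a world point X has camera coordinates R X + t; the wrist camera has in their place "T_tool_cam" (4x4, takes a point from camera to tool coordinates, whose origin is the TCP and whose axes are the flange's). Camera axes: x right, y down, z forward; pixel columns grow to the right and rows downward; lengths in m; the calibration is good to about 2 mm. A picture is of the moment at which its call begins: read the wrist's pose just before it.
- finish_job(): hands the job in; it is judged then, once.
Trained networks look in a picture, given as the dict that the camera call returned (one of the last four; its "shot" number tells which), for a name from the list of things; names that differ only in an ending like _2 or _b are one class to them, and where a whole thing is asked for, a point or a joint stands for the part that bears it (a point fixed in the world has none). Each returns a list of dicts, best first, with "p" (0 to 1); they miss things now and then, are a little off and sometimes report something else, mostly with a low value. They report only what shows in the picture. A call takes as long as a camera call. They do not tell look-alikes from the thing itself.
- search_frame(label, picture): "xy" ([column, row] in pixels, amid what is visible of it).
- masks_of(label, picture): "region" (400x640 bool, what is visible of it) and "xy" ([column, row] in pixels, amid what is visible of it).
The state is a dict: "time_s": time; "joints": joint angles; "joint_velocities": joint speeds; "effort": joint torques, N m; "tcp_pos": TCP position; "ee_rot": TCP orientation; "wrist_force": force on the tool from outside, world axes, zero at the start; "moment": the same for the moment, N m; "gripper_width": opening from 0.0 (shut) to 1.0 (fully open); "gripper_force": force on a finger pad.
Only numpy, scipy, OpenCV 4.12 (cv2) and the standard library are available. Lean on these libraries where they do the work, as an engineer would, in place of code of your own. Each camera call takes 0.05 s, during which the arm holds its last target. There are 200 camera calls.

TASK

One bay of the bench-top card rack is empty. Take the slim plug-in blade that stands on the mat, slide it edgewise, upright and connector end first, into the guides of the empty bay, and push it fully home until its front panel is flush with its neighbours; then let go. Leave the double-width blade and everything else on the bench where they are.

Things in the scene. Friction and masses are not known exactly. Their poses are not given: they have to be found in the camera images.
- blade: Slim plug-in blade: flat aluminium slab 165 long (x), 26 thick (y), 120 high (z), 0.24 to 0.39 kg, standing on its long narrow edge. Origin: centre of its underside; mass centred about mid-length. +x points to the connector end, which goes in first; the front panel is the -x end. Flat sides, to be gripped anywhere.
- blade_panel (a point): Centre of the slim blade's plain push area: on the panel's face 82.5 behind (-x of) the blade's origin, 105 above its underside. The panel is 30 wide, plain from 75 to 120 above the underside; below, two round sockets at 47 and 67 stand out 11, and a black ejector handle at 12 to 26 stands out 19. Axes as the blade's.
- bay: The empty bay. Origin: on its floor (20 above the bench), exactly where the blade's origin lies when home; axes as the seated blade's, +x into the rack. Channel between guide ribs 29 wide, flaring to 31 over the first 15 mm; ribs 12 high at the floor, and at the top. A white socket meets the blade's nose 8 mm before home: the last 8 mm take about 10 N, to a solid stop at home; no spring back.
- bay_mouth (a point): Centre of the empty bay's mouth at floor height, 82.5 in front (-x) of the bay's origin, in the rack's front plane, where the blade's panel face must finally lie. A sloping lip reaches 9 in front of it and falls 4 below the floor. Axes as the bay's.
- rack: Grey metal card rack, fixed, 220 deep (x), 225 wide (y), 157 high, mouth towards -x. Origin: centre of its underside; front plane at x -110. Open on top save a front rail 10 to 22 behind the front plane, 145 to 157 above the bench (125 over the bay floor), a rear rail and thin guides. Five bays at y -91, -58, -25, 8, 41: four hold fixed blades, panels in the front plane; power supply at y 58 to 107.
- rack_front (a point): Middle of the rack's front plane, 157 above the bench (level with the top of rail and side plates); axes as the rack's. In front of this plane stand only the fixed blades' sockets (up to 11), their ejector handles (19, at 32 to 46 above the bench), a rocker switch (4) and the lip.
- wide_blade: A double-width blade like the slim one but 58 thick, 165 long, 120 high, 0.5 kg, standing on the mat; it fits no bay. Origin: centre of its underside. Leave it.
- multimeter: Yellow hand-held multimeter lying on the bench, 85 x 180 x 40. Origin: centre of its underside. Leave it.
- screwdriver: Screwdriver with black handle, 190 long, under 35 high, lying on the bench to the robot's left. Origin: on its underside. Leave it.
- tape: White roll of tape lying flat, 90 across, 30 high. Origin: centre of its underside. Leave it.
- weight: Steel knobbed calibration weight, 38 across, 78 high. Origin: centre of its underside. Leave it.
- parts_bin: Yellow open parts bin 100 x 140 x 60. Origin: centre of its underside. Leave it.
- filler: Loose grey blank panel lying flat, 120 x 30 x 5. Origin: centre of its underside. Leave it.
There are look-alikes about, which are no part of the job. What is shaped like the blade but orange is not meant.

How it is judged:
By the outcome, as a careful person would: the job done as asked, in the order asked, and still so for the second after the job is handed in, with the robot touching nothing.
It also fails if it takes over 61 s, if anything falls off the work surface, if the arm or the gripper's body presses on something with over 40 N, if the wrist force passes 120 N, or if a joint passes its speed limit or range.

## Working session

There is one attempt and no reset: what is moved stays moved. The work goes in short steps, Python scripts to look and compute and a tool call to move; the robot and the scene stay as the last step left them, time stands still between calls to the robot, and variables do not carry over. Pictures are saved under pics/ and viewed, at most 10 in all, crops included, and the job is handed in when it is done.

Besides the shell and the picture viewer there is one more tool, called after ">>>" as a command line: name --pt "numbers of a row" for each row, then --argument value for the rest. drive_tool: Moves the arm, as the interface text tells. Its arguments: {"type":"object","properties":{"rows":{"type":"array"}},"required":["rows"]}

```bash
mkdir -p pics; cat > h.py <<'E'
import numpy as np, cv2
from station import sense, capture, search_frame, masks_of
def cloud(p):
    v,u=np.mgrid[0:400,0:640]; z=p["z_map"]
    c=np.stack([(u-p["cx"])/p["fx"]*z,(v-p["cy"])/p["fy"]*z,z],-1)
    if "R" in p: w=(c-np.array(p["t"]))@np.array(p["R"])
    else:
        s=sense();T=np.array(p["T_tool_cam"]);w=c@T[:3,:3].T+T[:3,3]; w=w@np.array(s["ee_rot"]).T+np.array(s["tcp_pos"])
    w[z<=0]=np.nan
    return w
def save(n,im): cv2.imwrite(f"pics/{n}.png",im[...,::-1])
E
python3 - <<'E'
from h import *
s=sense();print(s["time_s"],s["tcp_pos"],s["ee_rot"],s["wrist_force"])
out=[]
for c in ("top","side"):
    p=capture(c);out.append(p["frame"]);W=cloud(p);np.savez(f"{c}.npz",W=W,f=p["frame"])
    for l in ("blade","rack","wide_blade","bay"):
        for m in masks_of(l,p)[:4]:
            q=W[m["region"]];q=q[~np.isnan(q[:,0])]
            print(c,l,round(m["p"],2),np.round(m["xy"]),len(q),np.round(np.percentile(q,[3,50,97],axis=0),3).tolist() if len(q) else "")
    save(c,p["frame"])
E
```

```text
0.0 [ 0.25452924 -0.57022657  0.24047256] [[-9.13242786e-01 -4.07414594e-01 -9.80719880e-04]
 [-4.07415760e-01  9.13240747e-01  1.93271715e-03]
 [ 1.08216184e-04  2.16460073e-03 -9.99997651e-01]] [ 0.05856954 -0.00818346 -0.09740925]
top blade 0.84 [205. 222.] 1141 [[0.393, 0.261, 0.011], [0.471, 0.286, 0.115], [0.549, 0.315, 0.124]]
top blade 0.65 [195. 313.] 1232 [[0.163, 0.243, 0.008], [0.204, 0.316, 0.114], [0.244, 0.387, 0.124]]
top rack 0.77 [274. 129.] 3308 [[0.609, -0.075, 0.019], [0.71, 0.089, 0.146], [0.816, 0.141, 0.16]]
top wide_blade 0.94 [411. 209.] 1838 [[0.397, -0.344, 0.003], [0.476, -0.294, 0.119], [0.556, -0.252, 0.124]]
top wide_blade 0.51 [272. 129.] 3848 [[0.608, -0.077, 0.017], [0.71, 0.07, 0.146], [0.818, 0.141, 0.16]]
top bay 0.63 [315. 135.] 318 [[0.635, -0.038, 0.016], [0.73, -0.028, 0.022], [0.774, -0.019, 0.122]]
side blade 0.67 [382. 278.] 1580 [[0.403, 0.269, 0.007], [0.485, 0.301, 0.086], [0.557, 0.326, 0.122]]
side blade 0.66 [453. 240.] 1325 [[0.174, 0.253, 0.013], [0.216, 0.336, 0.083], [0.245, 0.401, 0.122]]
side rack 0.62 [260. 263.] 5662 [[0.623, -0.079, 0.018], [0.754, 0.106, 0.133], [0.828, 0.15, 0.158]]
side wide_blade 0.58 [272. 169.] 1458 [[0.4, -0.326, 0.005], [0.493, -0.276, 0.09], [0.563, -0.245, 0.122]]
side wide_blade 0.25 [374. 242.] 300 [[0.356, 0.097, -0.001], [0.38, 0.154, 0.004], [0.405, 0.205, 0.009]]
```

View pics/top.png

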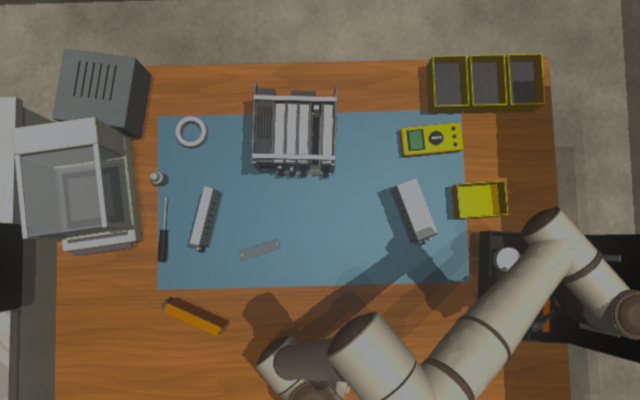

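View pics/side.png

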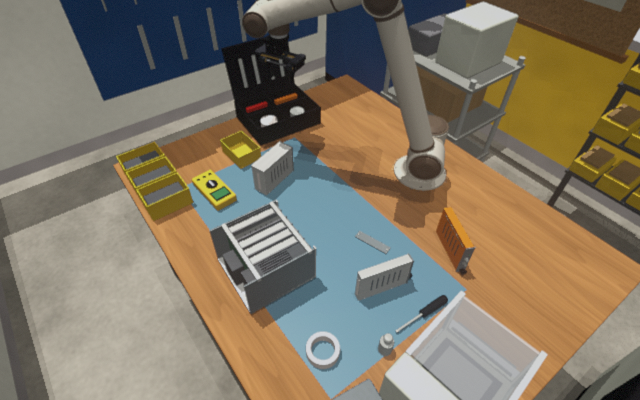

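Top view: candidates for the blade are the slim grey one at (205,218), an orange look-alike at (195,315) and the double-width one at (415,210). I choose the grey one at (205,218); its sockets and panel are at the near end, (197,248). The empty bay is at about (315,130) in the rack, whose mouth faces the robot. The side view agrees: blade at (383,278), orange at (455,240), rack at (262,255).

```bash
python3 - <<'E'
from h import *
for c in ("top","side"):
    d=np.load(c+".npz");W=d["W"];X,Y,Z=W[...,0],W[...,1],W[...,2]
    m=(abs(X-.475)<.12)&(abs(Y-.29)<.07)&(Z>.112)&(Z<.13)
    q=W[m]; r=cv2.minAreaRect((q[:,:2]*1000).astype(np.float32)); print(c,"blade",r,len(q),np.median(q[:,2]))
    v=np.linalg.svd(q[:,:2]-q[:,:2].mean(0),full_matrices=False)[2][0]; print(" yaw",np.degrees(np.arctan(v[1]/v[0])))
    m=(abs(X-.71)<.17)&(abs(Y-.03)<.16)&(Z>.148)&(Z<.166)
    q=W[m]; r=cv2.minAreaRect((q[:,:2]*1000).astype(np.float32)); print(c,"rack top",r,np.round(cv2.boxPoints(r)),len(q),np.median(q[:,2]))
f=np.load("top.npz")["f"]
a=cv2.resize(f[170:270,150:270],None,fx=5,fy=5,interpolation=2); b=cv2.resize(f[75:195,235:350],None,fx=4.166,fy=4.166,interpolation=2)[:500]
im=np.hstack([a[:,:300],b[:,:480]]) ; save("crop",im)
E
```

```text
top blade ((476.3175964355469, 291.3021240234375), (29.085372924804688, 164.85873413085938), 75.90703582763672) 611 0.12000325409059696
 yaw -14.562442961737005
top rack top ((719.1554565429688, 30.844688415527344), (225.72598266601562, 223.79747009277344), 87.0464096069336) [[602. -76.]
 [825. -88.]
 [837. 138.]
 [613. 149.]] 1623 0.15557571018471572
side blade ((475.81646728515625, 294.0779724121094), (30.466129302978516, 167.10888671875), 75.7509994506836) 524 0.1192211670951435
 yaw -14.61700410337626
side rack top ((719.1671142578125, 33.13685607910156), (229.38406372070312, 223.62474060058594), 87.25194549560547) [[602. -76.]
 [825. -87.]
 [836. 142.]
 [613. 153.]] 1273 0.1549497701547978
```

View pics/crop.png

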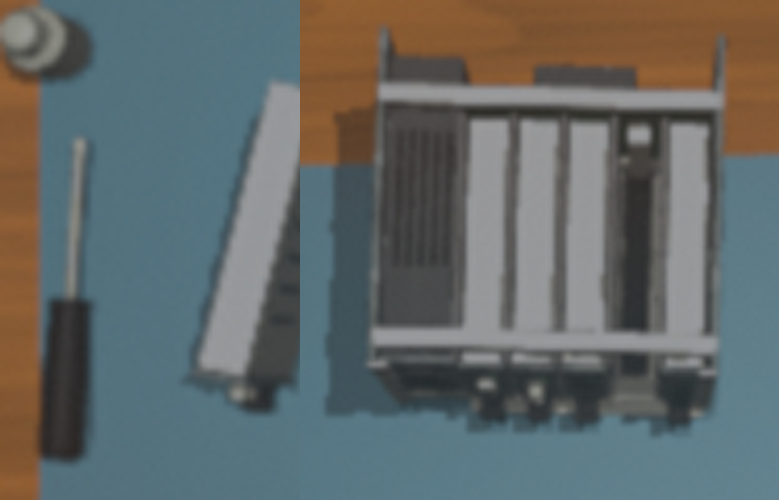

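The crop confirms the choice: slim grey blade with its handle at the near end; the empty bay is second from the right in the rack, at crop (638,250). The blade is centred near (476,292), yaw −14.4°; the rack yaw is about −2.8°. I am moving over the blade now.

>>> drive_tool --pt "100 38 20 0 0 0 0" --pt "100 38 20 0 0 0 0" --pt "100 38 20 0 0 0 0" --pt "100 38 20 0 0 0 0" --pt "100 38 20 0 0 0 0"

```text
time_s: 0.92
tcp_pos: [0.4405, -0.4726, 0.2418]
ee_rot: [[-0.913, -0.407, 0.0], [-0.407, 0.913, -0.0], [-0.0, -0.0, -1.0]]
wrist_force: [0.5, 0.1, -1.8]
gripper_width: 1.001
gripper_force: 0.0
```

>>> drive_tool --pt "100 0 38.5 0 0 0 -0.0335" --pt "100 0 38.5 0 0 0 -0.0335" --pt "100 0 38.5 0 0 0 -0.0335" --pt "100 0 38.5 0 0 0 -0.0335" --pt "100 0 38.5 0 0 0 -0.0335"

```text
time_s: 1.33
tcp_pos: [0.4389, -0.2794, 0.2415]
ee_rot: [[-0.969, -0.248, 0.0], [-0.248, 0.969, -0.0], [-0.0, -0.0, -1.0]]
wrist_force: [0.4, 0.9, 1.0]
gripper_width: 0.996
gripper_force: 0.0
```

>>> drive_tool --pt "100 0 38.5 0 0 0 -0.0335" --pt "100 0 38.5 0 0 0 -0.0335" --pt "100 0 38.5 0 0 0 -0.0335" --pt "100 0 38.5 0 0 0 -0.0335" --pt "100 0 38.5 0 0 0 -0.0335"

```text
time_s: 1.75
tcp_pos: [0.4388, -0.0869, 0.242]
ee_rot: [[-0.997, -0.083, 0.001], [-0.083, 0.997, 0.0], [-0.001, 0.0, -1.0]]
wrist_force: [0.5, 0.6, 0.1]
gripper_width: 1.001
gripper_force: 0.0
```

>>> drive_tool --pt "100 0 38.5 0 0 0 -0.0335" --pt "100 0 38.5 0 0 0 -0.0335" --pt "100 0 38.5 0 0 0 -0.0335" --pt "100 0 38.5 0 0 0 -0.0335" --pt "100 0 38.5 0 0 0 -0.0335"

```text
time_s: 2.17
tcp_pos: [0.4387, 0.1057, 0.2421]
ee_rot: [[-0.996, 0.084, 0.001], [0.084, 0.996, 0.001], [-0.001, 0.001, -1.0]]
wrist_force: [1.0, 0.2, 0.0]
gripper_width: 1.001
gripper_force: 0.0
```

>>> drive_tool --pt "100 0 38.5 0 0 0 -0.0335" --pt "100 0 38.5 0 0 0 -0.0335" --pt "100 0 38.5 0 0 0 -0.0335" --pt "100 0 38.5 0 0 0 -0.0335" --pt "100 0 0 0 0 0 0"

```text
time_s: 2.58
tcp_pos: [0.4397, 0.2634, 0.2415]
ee_rot: [[-0.977, 0.211, 0.002], [0.211, 0.977, 0.002], [-0.002, 0.002, -1.0]]
wrist_force: [0.6, -0.2, -0.3]
gripper_width: 1.003
gripper_force: 0.0
```

>>> drive_tool --pt "100 9 35 0 0 0 -0.04" --pt "100 0 0 0 0 0 0" --pt "100 0 0 0 0 0 0"

```text
time_s: 2.83
tcp_pos: [0.4482, 0.2938, 0.2411]
ee_rot: [[-0.968, 0.252, -0.0], [0.252, 0.968, -0.0], [0.0, -0.001, -1.0]]
wrist_force: [1.0, -0.7, -0.7]
gripper_width: 0.999
gripper_force: 0.0
```

```bash
python3 - <<'E'
from h import *
s=sense();p=capture("wrist");W=cloud(p)
print(s["tcp_pos"],np.array(s["ee_rot"])[:2,1])
X,Y,Z=np.moveaxis(W,-1,0)
m=(Z>.11)&(Z<.13)&(abs(X-.475)<.13)&(abs(Y-.29)<.08);q=W[m];print(len(q),np.median(q[:,2]))
print(cv2.minAreaRect((q[:,:2]*1000).astype(np.float32)))
save("w1",p["frame"])
E
```

```text
[0.44815111 0.29384658 0.24108627] [0.25222132 0.9676694 ]
4973 0.11923152594005779
((476.2861022949219, 291.1063537597656), (29.780412673950195, 165.38360595703125), 75.04480743408203)
```

View pics/w1.png

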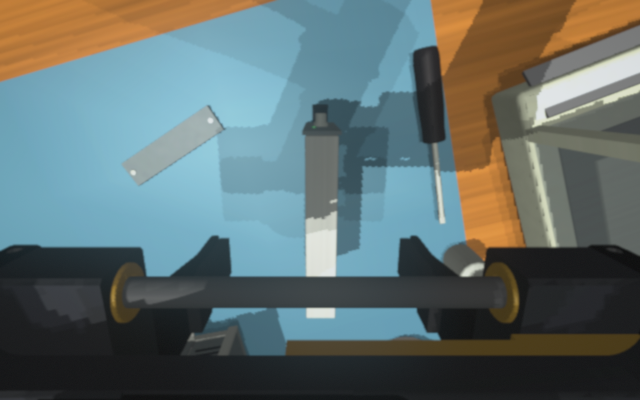

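The wrist view shows the blade at columns 305–337, aligned with the tool and midway between the jaws (228–400), needing about 4 mm more +y. Its panel and handle are at (320,115). Descending and gripping.

>>> drive_tool --pt "100 1 4 -35 0 0 0" --pt "100 0 0 -35 0 0 0" --pt "100 0 0 -35 0 0 0" --pt "100 0 0 -35 0 0 0" --pt "100 0 0 0 0 0 0"

```text
time_s: 3.3
tcp_pos: [0.4455, 0.2921, 0.0956]
ee_rot: [[-0.966, 0.257, -0.01], [0.257, 0.966, -0.01], [0.007, -0.012, -1.0]]
wrist_force: [0.1, -0.0, -0.6]
gripper_width: 1.0
gripper_force: 0.0
```

>>> drive_tool --pt "20 0 0 -2 0 0 0" --pt "0 0 0 0 0 0 0" --pt "0 0 0 0 0 0 0" --pt "0 0 0 0 0 0 0" --pt "0 0 0 0 0 0 0"

```text
time_s: 3.72
tcp_pos: [0.4498, 0.2975, 0.1014]
ee_rot: [[-0.967, 0.254, 0.002], [0.254, 0.967, 0.003], [-0.002, 0.003, -1.0]]
wrist_force: [-0.5, 0.8, -1.1]
gripper_width: 0.707
gripper_force: 0.0
```

>>> drive_tool --pt "0 0 0 0 0 0 0" --pt "0 0 0 0 0 0 0" --pt "0 0 0 0 0 0 0" --pt "0 0 0 0 0 0 0" --pt "0 0 0 0 0 0 0"

```text
time_s: 4.13
tcp_pos: [0.4492, 0.297, 0.0996]
ee_rot: [[-0.967, 0.254, 0.0], [0.254, 0.967, 0.0], [-0.0, 0.0, -1.0]]
wrist_force: [0.2, 0.2, 0.9]
gripper_width: 0.324
gripper_force: 0.3
```

>>> drive_tool --pt "0 0 0 0 0 0 0" --pt "0 0 0 0 0 0 0" --pt "0 0 0 0 0 0 0" --pt "0 0 0 0 0 0 0" --pt "0 0 0 0 0 0 0"

```text
time_s: 4.55
tcp_pos: [0.4492, 0.297, 0.0996]
ee_rot: [[-0.967, 0.254, 0.0], [0.254, 0.967, 0.0], [-0.0, 0.0, -1.0]]
wrist_force: [0.2, 1.2, 0.6]
gripper_width: 0.298
gripper_force: 30.0
```

>>> drive_tool --pt "0 0 0 10 0 0 0" --pt "0 0 0 10 0 0 0" --pt "0 0 0 10 0 0 0" --pt "0 0 0 10 0 0 0" --pt "0 0 0 0 0 0 0"

```text
time_s: 4.97
tcp_pos: [0.4502, 0.2978, 0.1424]
ee_rot: [[-0.967, 0.253, 0.004], [0.253, 0.967, 0.004], [-0.003, 0.004, -1.0]]
wrist_force: [2.1, 0.1, -3.1]
gripper_width: 0.297
gripper_force: 30.0
```

>>> drive_tool --pt "0 2 -26 0 0 0 0.017" --pt "0 2 -26 0 0 0 0.017" --pt "0 2 -26 0 0 0 0.017" --pt "0 2 -26 0 0 0 0.017" --pt "0 2 -26 0 0 0 0.017"

```text
time_s: 5.38
tcp_pos: [0.4587, 0.1656, 0.1396]
ee_rot: [[-0.985, 0.17, -0.0], [0.17, 0.985, 0.0], [0.0, -0.0, -1.0]]
wrist_force: [0.1, 0.5, -4.0]
gripper_width: 0.298
gripper_force: 30.0
```

>>> drive_tool --pt "0 2 -26 0 0 0 0.017" --pt "0 2 -26 0 0 0 0.017" --pt "0 2 -26 0 0 0 0.017" --pt "0 2 -26 0 0 0 0.017" --pt "0 2 -26 0 0 0 0.017"

```text
time_s: 5.8
tcp_pos: [0.4688, 0.0355, 0.1397]
ee_rot: [[-0.996, 0.086, -0.0], [0.086, 0.996, 0.0], [0.0, 0.0, -1.0]]
wrist_force: [0.2, -0.4, -3.6]
gripper_width: 0.297
gripper_force: 30.0
```

>>> drive_tool --pt "0 1 -26 -5 0 0 0.017" --pt "0 0 -25 -5 0 0 0.017" --pt "0 0 0 -5 0 0 0" --pt "0 0 0 0 0 0 0" --pt "0 0 0 0 0 0 0"

```text
time_s: 6.22
tcp_pos: [0.47, -0.0142, 0.1245]
ee_rot: [[-0.999, 0.053, -0.0], [0.053, 0.999, -0.0], [0.0, -0.0, -1.0]]
wrist_force: [0.9, 0.5, -4.0]
gripper_width: 0.299
gripper_force: 30.0
```

```bash
cat > fit.py <<'E'
from h import *
import sys
s=sense();print(s["tcp_pos"],np.array(s["ee_rot"])[:2,1])
for c in ("top","side","wrist"):
    p=capture(c);W=cloud(p);X,Y,Z=np.moveaxis(W,-1,0);np.savez(c+"2.npz",W=W,f=p["frame"])
    save(c+sys.argv[1],p["frame"])
    m=(Z>.148)&(Z<.166)&(X>.58)&(X<.87)&(abs(Y-.03)<.16)
    if c!="wrist":
        q=W[m];r=cv2.minAreaRect((q[:,:2]*1000).astype(np.float32));print(c,"rack",np.round(r[0],1),r[1],r[2],len(q))
    m=(Z>.132)&(Z<.147)&(X<.595)&(X>.36)&(abs(Y+.015)<.03)
    q=W[m]
    if len(q)>20: print(c,"blade top",len(q),np.round(np.percentile(q,[1,50,99],axis=0),4).tolist(),cv2.minAreaRect((q[:,:2]*1000).astype(np.float32)))
E
python3 fit.py A
```

```text
[ 0.46999174 -0.01422951  0.12452706] [0.05324933 0.99858124]
top rack [720.6  30.6] (225.80023193359375, 225.62876892089844) 87.02987670898438 1603
top blade top 128 [[0.4165, -0.033, 0.1401], [0.5589, -0.0187, 0.1445], [0.5785, -0.0006, 0.1469]] ((497.46929931640625, -16.828157424926758), (25.07387351989746, 162.64932250976562), 86.71940612792969)
side rack [719.1  33.6] (228.40370178222656, 224.43687438964844) 87.13372802734375 1299
side blade top 246 [[0.4806, -0.0291, 0.1325], [0.5339, -0.0095, 0.143], [0.5803, 0.0099, 0.1469]] ((527.2630004882812, -13.23562240600586), (36.56838607788086, 105.71492004394531), 80.37567901611328)
wrist blade top 11065 [[0.4151, -0.0346, 0.1336], [0.4439, -0.0127, 0.1445], [0.4911, 0.0078, 0.1461]] ((453.8678283691406, -13.190206527709961), (49.22370529174805, 77.40100860595703), 87.35276794433594)
```

View pics/wristA.png

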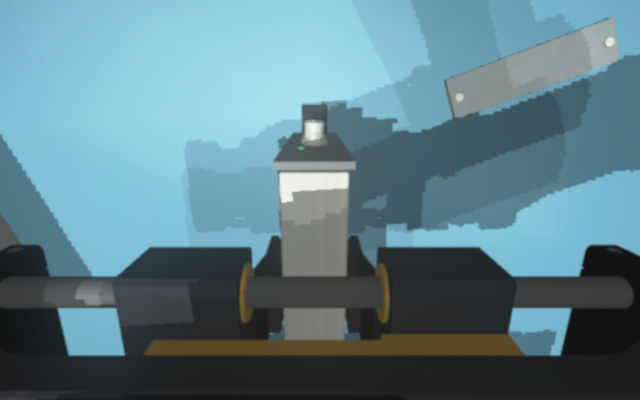

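View pics/topA.png

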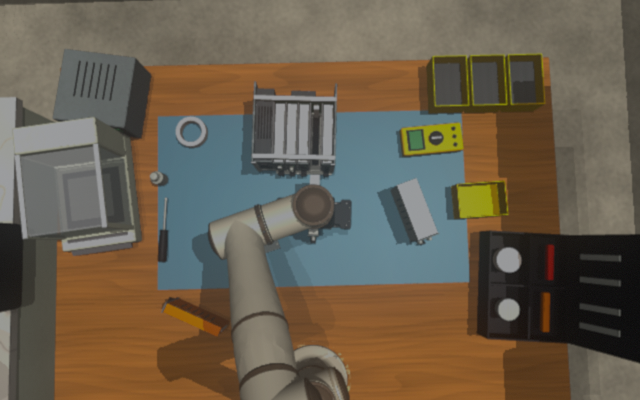

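Wrist view: blade held straight and level in the jaws, with the panel at (315,165). Top view: the nose points at the empty bay at (315,175). Blade and bay lines agree within about 1 mm, so I start inserting slowly.

>>> drive_tool --pt "0 5 -0.3 -2 0 0 0" --pt "0 5 -0.2 0 0 0 0" --pt "0 5 -0.3 0 0 0 0" --pt "0 5 -0.2 0 0 0 0" --pt "0 5 -0.3 0 0 0 0"

```text
time_s: 6.78
tcp_pos: [0.4959, -0.0153, 0.1225]
ee_rot: [[-0.999, 0.052, 0.0], [0.052, 0.999, 0.0], [-0.0, 0.0, -1.0]]
wrist_force: [0.2, -1.0, -4.5]
gripper_width: 0.298
gripper_force: 30.0
```

>>> drive_tool --pt "0 4 -0.2 0 0 0 0" --pt "0 4 -0.2 0 0 0 0" --pt "0 4 -0.2 0 0 0 0" --pt "0 0 0 0 0 0 0" --pt "0 0 0 0 0 0 0"

```text
time_s: 7.2
tcp_pos: [0.5072, -0.0162, 0.1224]
ee_rot: [[-0.999, 0.053, -0.0], [0.053, 0.999, -0.0], [0.0, -0.0, -1.0]]
wrist_force: [-0.7, 0.6, -4.8]
gripper_width: 0.296
gripper_force: 30.0
```

>>> drive_tool --pt "0 4 -0.2 0 0 0 0" --pt "0 4 -0.2 0 0 0 0" --pt "0 4 -0.2 0 0 0 0" --pt "0 4 -0.2 0 0 0 0" --pt "0 0 0 0 0 0 0"

```text
time_s: 7.62
tcp_pos: [0.5243, -0.0168, 0.1226]
ee_rot: [[-0.999, 0.053, 0.001], [0.053, 0.999, 0.0], [-0.001, 0.0, -1.0]]
wrist_force: [0.2, 0.1, -4.2]
gripper_width: 0.294
gripper_force: 30.0
```

>>> drive_tool --pt "0 4 -0.2 0 0 0 0" --pt "0 4 -0.2 0 0 0 0" --pt "0 4 -0.2 0 0 0 0" --pt "0 4 -0.2 0 0 0 0" --pt "0 0 0 0 0 0 0"

```text
time_s: 8.03
tcp_pos: [0.5402, -0.0176, 0.1226]
ee_rot: [[-0.999, 0.053, 0.001], [0.053, 0.999, -0.0], [-0.001, 0.0, -1.0]]
wrist_force: [-0.5, -0.4, -4.0]
gripper_width: 0.302
gripper_force: 30.0
```

```bash
python3 - <<'E'
from h import *
s=sense();print(s["tcp_pos"],s["wrist_force"],s["moment"])
p=capture("top");save("t3",p["frame"]);q=capture("side")
a=cv2.resize(p["frame"][80:200,240:350],None,fx=3.5,fy=3.5,interpolation=2)
b=cv2.resize(q["frame"][190:310,190:320],None,fx=3,fy=3.5,interpolation=2)
save("c3",np.hstack([a,b]))
E
```

```text
[ 0.54020054 -0.01762007  0.12256625] [-0.52970958 -0.39295328 -4.02389536] [-0.00832788  0.01753267  0.02097538]
```

View pics/c3.png

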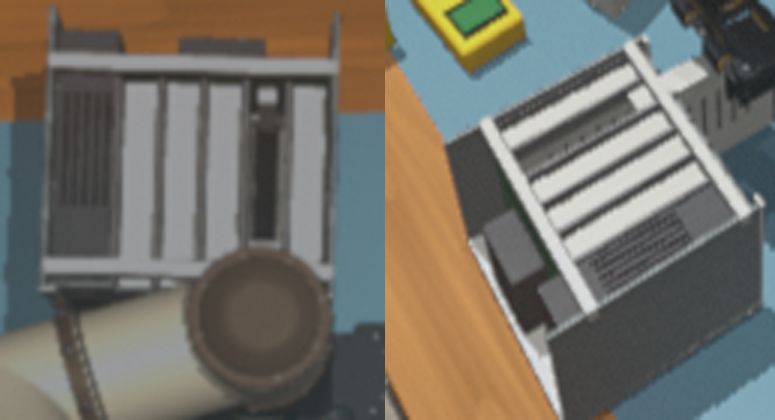

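Right half: the blade's nose shows in the bay behind the front rail at about (645,95), with no contact forces. Continuing until the fingers are near the front plane.

>>> drive_tool --pt "0 6 -0.3 0 0 0 0" --pt "0 6 -0.3 0 0 0 0" --pt "0 6 -0.3 0 0 0 0" --pt "0 6 -0.3 0 0 0 0" --pt "0 0 0 0 0 0 0"

```text
time_s: 8.55
tcp_pos: [0.5649, -0.0188, 0.1226]
ee_rot: [[-0.999, 0.053, 0.002], [0.053, 0.999, -0.0], [-0.002, 0.0, -1.0]]
wrist_force: [-0.8, -0.1, -3.8]
gripper_width: 0.296
gripper_force: 30.0
```

>>> drive_tool --pt "0 6 -0.3 0 0 0 0" --pt "0 6 -0.3 0 0 0 0" --pt "0 6 -0.3 0 0 0 0" --pt "0 6 -0.3 0 0 0 0" --pt "0 0 0 0 0 0 0"

```text
time_s: 8.97
tcp_pos: [0.5887, -0.0201, 0.1226]
ee_rot: [[-0.999, 0.053, 0.001], [0.053, 0.999, -0.0], [-0.001, 0.0, -1.0]]
wrist_force: [0.5, -0.2, -3.8]
gripper_width: 0.298
gripper_force: 30.0
```

>>> drive_tool --pt "0 3 -0.2 -1 0 0 0" --pt "0 0 0 -1 0 0 0" --pt "0 0 0 -0.5 0 0 0" --pt "0 0 0 0 0 0 0" --pt "0 0 0 0 0 0 0"

```text
time_s: 9.38
tcp_pos: [0.5898, -0.0203, 0.12]
ee_rot: [[-0.999, 0.053, -0.0], [0.053, 0.999, -0.0], [0.0, -0.0, -1.0]]
wrist_force: [-0.4, -0.9, -3.2]
gripper_width: 0.297
gripper_force: 30.0
```

>>> drive_tool --pt "60 0 0 0 0 0 0" --pt "60 0 0 0 0 0 0" --pt "60 0 0 0 0 0 0" --pt "60 0 0 0 0 0 0" --pt "60 0 0 0 0 0 0"

```text
time_s: 9.8
tcp_pos: [0.5904, -0.0202, 0.1205]
ee_rot: [[-0.999, 0.053, 0.001], [0.053, 0.999, 0.0], [-0.001, 0.0, -1.0]]
wrist_force: [0.8, -0.4, 0.5]
gripper_width: 0.563
gripper_force: 0.0
```

>>> drive_tool --pt "60 -10 0.5 0 0 0 0" --pt "60 -10 0.5 0 0 0 0" --pt "60 -10 0.5 0 0 0 0" --pt "60 -10 0.5 0 0 0 0" --pt "60 -2 0.1 0 0 0 0"

```text
time_s: 10.22
tcp_pos: [0.5464, -0.0182, 0.1202]
ee_rot: [[-0.999, 0.053, -0.001], [0.053, 0.999, 0.0], [0.001, 0.0, -1.0]]
wrist_force: [-0.6, 0.2, -0.3]
gripper_width: 0.598
gripper_force: 0.0
```

>>> drive_tool --pt "0 0 0 0 0 0 0" --pt "0 0 0 0 0 0 0" --pt "0 0 0 0 0 0 0" --pt "0 0 0 0 0 0 0" --pt "0 0 0 0 0 0 0"

```text
time_s: 10.63
tcp_pos: [0.5485, -0.0182, 0.12]
ee_rot: [[-0.999, 0.053, 0.0], [0.053, 0.999, -0.0], [-0.0, -0.0, -1.0]]
wrist_force: [-0.4, 1.2, 0.7]
gripper_width: 0.306
gripper_force: 0.0
```

>>> drive_tool --pt "0 0 0 0 0 0 0" --pt "0 0 0 0 0 0 0" --pt "0 0 0 0 0 0 0" --pt "0 0 0 0 0 0 0" --pt "0 0 0 0 0 0 0"

```text
time_s: 11.05
tcp_pos: [0.5483, -0.0181, 0.12]
ee_rot: [[-0.999, 0.053, 0.0], [0.053, 0.999, 0.0], [-0.0, 0.0, -1.0]]
wrist_force: [0.1, 0.1, -1.4]
gripper_width: 0.296
gripper_force: 30.0
```

```bash
python3 - <<'E'
from h import *
s=sense();print(s["tcp_pos"],s["wrist_force"],s["moment"],s["gripper_width"],s["gripper_force"])
p=capture("wrist");save("w4",p["frame"])
E
```

```text
[ 0.54829484 -0.01813702  0.11995268] [ 0.08437534  0.09173262 -1.40449062] [-0.00121816 -0.33724815  0.04725416] 0.2958823302576748 29.998175553046167
```

View pics/w4.png

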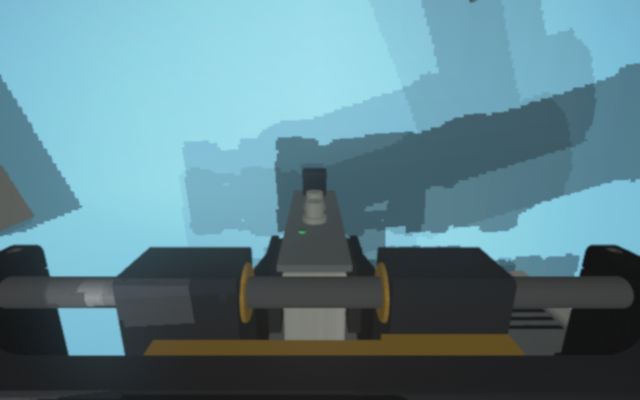

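The wrist view shows the blade still upright, gripped just behind its panel (panel top edge at (315,268)). Sliding it on in.

>>> drive_tool --pt "0 5 -0.3 0.3 0 0 0" --pt "0 5 -0.3 0 0 0 0" --pt "0 5 -0.2 0 0 0 0" --pt "0 5 -0.3 0 0 0 0" --pt "0 0 0 0 0 0 0"

```text
time_s: 11.52
tcp_pos: [0.5693, -0.0193, 0.12]
ee_rot: [[-0.999, 0.053, 0.001], [0.053, 0.999, -0.0], [-0.001, -0.0, -1.0]]
wrist_force: [1.3, 0.1, -2.4]
gripper_width: 0.298
gripper_force: 30.0
```

>>> drive_tool --pt "0 6 -0.3 0 0 0 0" --pt "0 6 -0.3 0 0 0 0" --pt "0 5 -0.3 0 0 0 0" --pt "0 5 -0.3 0 0 0 0" --pt "0 0 0 0 0 0 0"

```text
time_s: 11.93
tcp_pos: [0.5914, -0.0205, 0.12]
ee_rot: [[-0.999, 0.053, 0.001], [0.053, 0.999, -0.0], [-0.001, -0.0, -1.0]]
wrist_force: [0.3, 1.5, -3.4]
gripper_width: 0.296
gripper_force: 30.0
```

>>> drive_tool --pt "60 0 0 0 0 0 0" --pt "60 0 0 0 0 0 0" --pt "60 0 0 0 0 0 0" --pt "60 0 0 0 0 0 0" --pt "60 0 0 0 0 0 0"

```text
time_s: 12.35
tcp_pos: [0.5903, -0.0204, 0.1208]
ee_rot: [[-0.999, 0.053, 0.001], [0.053, 0.999, 0.0], [-0.001, 0.0, -1.0]]
wrist_force: [-0.2, 0.8, 0.8]
gripper_width: 0.563
gripper_force: 0.0
```

>>> drive_tool --pt "60 -12 0.6 0 0 0 0" --pt "60 -12 0.6 0 0 0 0" --pt "60 -12 0.6 0 0 0 0" --pt "60 -12 0.6 3 0 0 0" --pt "0 0 0 3 0 0 0"

```text
time_s: 12.77
tcp_pos: [0.5399, -0.0182, 0.1265]
ee_rot: [[-0.999, 0.053, -0.002], [0.053, 0.999, 0.0], [0.002, -0.0, -1.0]]
wrist_force: [-0.8, 0.1, -0.2]
gripper_width: 0.572
gripper_force: 0.0
```

>>> drive_tool --pt "0 0 0 0 0 0 0" --pt "0 0 0 0 0 0 0" --pt "0 0 0 0 0 0 0" --pt "0 0 0 0 0 0 0" --pt "0 0 0 0 0 0 0"

```text
time_s: 13.18
tcp_pos: [0.5425, -0.0181, 0.1261]
ee_rot: [[-0.999, 0.053, -0.0], [0.053, 0.999, -0.0], [0.0, -0.0, -1.0]]
wrist_force: [0.9, 0.1, 0.2]
gripper_width: 0.228
gripper_force: 0.0
```

>>> drive_tool --pt "0 0 0 0 0 0 0" --pt "0 0 0 0 0 0 0" --pt "0 0 0 0 0 0 0" --pt "0 0 0 0 0 0 0" --pt "0 0 0 0 0 0 0"

```text
time_s: 13.6
tcp_pos: [0.5421, -0.0181, 0.1263]
ee_rot: [[-0.999, 0.053, -0.0], [0.053, 0.999, -0.0], [0.0, -0.0, -1.0]]
wrist_force: [0.0, 0.3, 0.0]
gripper_width: 0.008
gripper_force: 0.0
```

```bash
python3 - <<'E'
from h import *
s=sense();print(s["tcp_pos"],s["wrist_force"],s["gripper_width"])
p=capture("side");save("s5",p["frame"])
q=capture("wrist")["frame"]
save("c5",np.hstack([cv2.resize(p["frame"][190:310,190:320],None,fx=3,fy=3.3,interpolation=2)[:390],cv2.resize(q,(400,390))]))
E
```

```text
[ 0.54211494 -0.01810594  0.12633939] [0.0115932  0.32640941 0.00299476] 0.007667393816897293
```

View pics/c5.png

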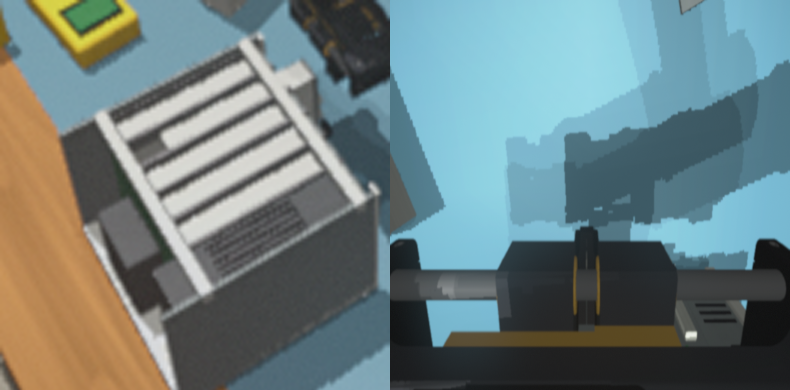

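The left half shows the blade nearly in, its rear part protruding at (300,80); the right half shows the closed fingers behind the panel. Pushing.

>>> drive_tool --pt "0 6 -0.3 0 0 0 0" --pt "0 6 -0.3 0 0 0 0" --pt "0 6 -0.3 0 0 0 0" --pt "0 4 -0.2 0 0 0 0" --pt "0 3 -0.2 0 0 0 0"

```text
time_s: 14.12
tcp_pos: [0.5671, -0.0195, 0.1261]
ee_rot: [[-0.999, 0.053, -0.002], [0.053, 0.999, -0.0], [0.002, -0.0, -1.0]]
wrist_force: [-3.9, -0.1, 2.9]
gripper_width: 0.005
gripper_force: 1.5
```

>>> drive_tool --pt "0 3 -0.2 0 0 0 0" --pt "0 3 -0.2 0 0 0 0" --pt "0 3 -0.2 0 0 0 0" --pt "0 3 -0.2 0 0 0 0" --pt "0 3 -0.2 0 0 0 0"

```text
time_s: 14.53
tcp_pos: [0.5822, -0.0204, 0.1261]
ee_rot: [[-0.999, 0.053, -0.001], [0.053, 0.999, -0.0], [0.001, -0.0, -1.0]]
wrist_force: [-1.5, 0.6, 0.0]
gripper_width: 0.001
gripper_force: 0.8
```

>>> drive_tool --pt "0 2 -0.1 0 0 0 0" --pt "0 2 -0.1 0 0 0 0" --pt "0 2 -0.1 0 0 0 0" --pt "0 2 -0.1 0 0 0 0" --pt "0 0 0 0 0 0 0"

```text
time_s: 14.95
tcp_pos: [0.5897, -0.0209, 0.1261]
ee_rot: [[-0.999, 0.053, -0.002], [0.053, 0.999, -0.0], [0.002, -0.0, -1.0]]
wrist_force: [-2.2, 0.5, -1.0]
gripper_width: 0.005
gripper_force: 1.3
```

>>> drive_tool --pt "0 1 -0.1 0 0 0 0" --pt "0 1 0 0 0 0 0" --pt "0 1 -0.1 0 0 0 0" --pt "0 1 0 0 0 0 0" --pt "0 0 0 0 0 0 0"

```text
time_s: 15.37
tcp_pos: [0.59, -0.0214, 0.1261]
ee_rot: [[-0.999, 0.053, -0.01], [0.053, 0.999, -0.001], [0.01, -0.001, -1.0]]
wrist_force: [-11.6, 1.3, 6.8]
gripper_width: 0.008
gripper_force: 5.8
```

>>> drive_tool --pt "0 1 -0.1 0 0 0 0" --pt "0 1 0 0 0 0 0" --pt "0 0.5 0 0 0 0 0" --pt "0 0 0 0 0 0 0" --pt "0 0 0 0 0 0 0"

```text
time_s: 15.78
tcp_pos: [0.5916, -0.0216, 0.1261]
ee_rot: [[-0.999, 0.053, -0.011], [0.053, 0.999, -0.001], [0.011, -0.002, -1.0]]
wrist_force: [-13.7, 1.7, 7.4]
gripper_width: 0.003
gripper_force: 6.7
```

>>> drive_tool --pt "0 1 -0.1 0 0 0 0" --pt "0 1 0 0 0 0 0" --pt "0 1 0 0 0 0 0" --pt "0 0 0 0 0 0 0" --pt "0 0 0 0 0 0 0"

```text
time_s: 16.2
tcp_pos: [0.5947, -0.0218, 0.1261]
ee_rot: [[-0.999, 0.053, -0.011], [0.053, 0.999, -0.001], [0.011, -0.002, -1.0]]
wrist_force: [-13.1, 1.0, 6.7]
gripper_width: 0.006
gripper_force: 6.6
```

>>> drive_tool --pt "0 1 -0.1 0 0 0 0" --pt "0 1 0 0 0 0 0" --pt "0 1 0 0 0 0 0" --pt "0 0 0 0 0 0 0" --pt "0 0 0 0 0 0 0"

```text
time_s: 16.62
tcp_pos: [0.5977, -0.0219, 0.1261]
ee_rot: [[-0.999, 0.053, -0.011], [0.053, 0.999, -0.001], [0.011, -0.002, -1.0]]
wrist_force: [-13.3, 1.1, 6.3]
gripper_width: 0.007
gripper_force: 6.6
```

>>> drive_tool --pt "0 1 -0.1 0 0 0 0" --pt "0 1 0 0 0 0 0" --pt "0 0 0 0 0 0 0" --pt "0 0 0 0 0 0 0"

```text
time_s: 16.95
tcp_pos: [0.5978, -0.022, 0.1261]
ee_rot: [[-0.998, 0.054, -0.015], [0.054, 0.999, -0.001], [0.015, -0.002, -1.0]]
wrist_force: [-16.7, 2.6, 11.5]
gripper_width: 0.006
gripper_force: 9.0
```

>>> drive_tool --pt "0 1 -0.1 0 0 0 0" --pt "0 1 0 0 0 0 0" --pt "0 0 0 0 0 0 0" --pt "0 0 0 0 0 0 0"

```text
time_s: 17.28
tcp_pos: [0.5978, -0.022, 0.1261]
ee_rot: [[-0.998, 0.054, -0.02], [0.054, 0.999, -0.001], [0.02, -0.003, -1.0]]
wrist_force: [-22.0, 5.2, 14.3]
gripper_width: 0.007
gripper_force: 11.5
```

>>> drive_tool --pt "0 -4 0.2 0 0 0 0" --pt "0 -8 0.4 0 0 0 0" --pt "0 -20 1 0 0 0 0" --pt "0 -35 2 0 0 0 0" --pt "0 -35 2 5 0 0 0"

```text
time_s: 17.7
tcp_pos: [0.5049, -0.0156, 0.131]
ee_rot: [[-0.999, 0.053, 0.002], [0.053, 0.999, 0.0], [-0.002, 0.0, -1.0]]
wrist_force: [-0.8, 1.2, -0.3]
gripper_width: 0.007
gripper_force: 0.0
```

>>> drive_tool --pt "0 -35 2 25 0 0 0" --pt "0 -35 35 25 0 0 0" --pt "0 0 40 20 0 0 0" --pt "0 0 40 20 0 0 0" --pt "0 0 40 0 0 0 0"

```text
time_s: 18.12
tcp_pos: [0.4472, 0.1296, 0.2171]
ee_rot: [[-0.999, 0.052, 0.013], [0.052, 0.999, 0.006], [-0.012, 0.007, -1.0]]
wrist_force: [1.3, 0.0, 0.3]
gripper_width: 0.004
gripper_force: 0.0
```

```bash
python3 - <<'E'
from h import *
s=sense();print(s["tcp_pos"],s["wrist_force"])
p=capture("side");t=capture("top");W=cloud(t)
ux=np.array([.9987,-.0518]);uy=np.array([.0518,.9987]);c=np.array([720.3,30.7])
P=W[...,:2]*1000-c;a=P@ux;b=P@uy;Z=W[...,2]
for y in (-91,-58,-25,8,41):
    m=(abs(b-y)<10)&(Z>.128)&(Z<.1425)&(a<-40); m2=(abs(b-y)<10)&(Z>.13)&(Z<.143)&(abs(a)<70)
    m3=(abs(b-y)<10)&(Z>.13)&(Z<.143)&(a>0)
    print(y,m.sum(),np.percentile(a[m],[0,5]) if m.sum() else"",np.median(Z[m2]),np.percentile(a[m3],[95,100]))
save("c6",np.hstack([cv2.resize(p["frame"][190:310,190:320],None,fx=3,fy=3.3,interpolation=2),cv2.resize(t["frame"][80:200,240:350],None,fx=3.5,fy=3.3,interpolation=2)]))
E
```

```text
[0.44717806 0.12964055 0.2171237 ] [1.25791206 0.02234145 0.32865738]
-91 118 [-108.75862171 -107.39591951] 0.13986595144558436 [63.83273642 64.77918042]
-58 131 [-660.03161502 -108.33870109] 0.13997517871532056 [62.92248536 64.38160233]
-25 134 [-690.98888285 -304.50257069] 0.1396409651373733 [56.18618932 64.89130167]
8 120 [-708.86303514 -108.01218372] 0.14005769827148615 [62.05523087 65.07253906]
41 136 [-108.65984027 -106.74848414] 0.13969215323664513 [62.83906823 64.14351338]
```

View pics/c6.png

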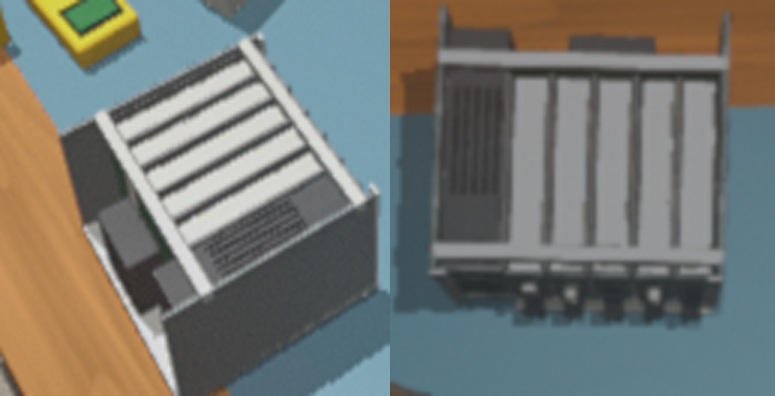

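Both views show the blade seated: its rear end, front and top line up with the four neighbours (right half, (655,165)). The arm is clear. Handing in.

```bash
python3 -c "from station import finish_job; print(finish_job())"
```

```text
the job is handed in; nothing more can be done
None
```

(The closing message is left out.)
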